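File a slide box into the middle of a tight row

ROBOT

A 6-joint arm with a two-finger parallel gripper is mounted at the origin on a cart in front of the work surface, level with it; the furniture and walls round the work are solid. World frame = base frame: x ahead of the robot, y to its left, z up, the work surface at z = 0. Lengths are in m, angles in degrees, forces in N, time in s.
With the tool pointing down it reaches from about 0.25 to 0.725 m from the base axis. Payload 4 kg.
Tool frame: the origin (TCP) lies on the centre line of the jaws, within the pads' length; the fingertips stand 17 mm ahead of it and the grasp point (between the pads) lies 2 mm behind it; z points along the fingers, y is the line along which they close (so a half turn about z gives the same grasp; the last joint's range is limited). The gripper opens to 85 mm and grips with 20 to 120 N. Pads are 22 mm wide; open, the fingers measure 114 mm over their backs; the gripper's body (76 mm by 85 mm) begins 54 mm behind the grasp point. The pads swing forward as they close: fully open they stand 13 mm farther back than shut.
Start: joints at [72.307, 13.785, 0.286, 76.501, 0, 90], TCP at [0.152, 0.476, 0.248] pointing down, gripper open.
Joint ranges: [-155.79, 155.79], [-60.16, 107.12], [-62.33, 73.08], [-114, 123.19], [-81.49, 82.49], [-180, 180]. Speed limits (degrees/s): [159.86, 159.86, 180, 180, 180, 180].

INTERFACE

Orientations are given as a 3x3 rotation matrix whose columns are the frame's x, y, z axes.
In Python, from station import ctrl, optics gives the robot as it stands. The module is installed in compiled form; this text tells all that it offers.
- The arm moves only by the tool play_rows, never from a script. Its argument "series" is a list of rows, each a list of 3 entries, a list of its own where there are three numbers: the turn, a rotation vector about the world's x, y, z in degrees, then the shift along the world's x, y, z in m, then the closure, from 0 (fully open) to 1 (shut). A call has 1 to 20 rows; each row is the pose to reach, as a shift and turn from the pose commanded when the call began; what a row does not reach only later rows make up. A row lasts 1/8 s, in which the tool goes at most 62.5 mm and 10.7 degrees, less where a joint would pass 70% of its speed; a pose out of reach is approached as far as the arm can. A call with a gripper value outside its range is refused whole. The fingers move at their own pace and stop on an object; the grip force is fixed at half the most. Time passes only in rows, so rows that repeat a pose let the fingers close. It gives the time, the measured TCP pose, the force, the opening and the grip force at its end, in the units of the state.
- ctrl.get_state(): the state, without advancing time (a new reading comes with each control period).
- optics.read_camera(name): name is "scene" or "top" or "wrist"; returns a dict with "pixels" (480x640x3 uint8, red, green, blue), "fov_y" (degrees; the focal length in pixels is half the picture's height over the tangent of half this angle, whatever the lens; pixels are square), "cx", "cy" (the principal point, pixels), "position" and "orientation" of the camera in the world. Camera axes: x right, y up, looking along -z (the intrinsics and any distortion apply to the point x, -y, -z); pixel columns grow to the right and rows downward; lengths in m; the calibration is good to about 2 mm. The wrist camera is an equidistant fisheye: a pixel r from the principal point sees the ray r / f radians off the axis. A picture is of the moment at which its call begins. There is no depth.
- ctrl.sign_off(): hands the job in; it is judged then, once.
Trained networks look in a picture, given as the dict that the camera call returned (one of the last four; its "shot" number tells which), for a name from the list of things; names that differ only in an ending like _2 or _b are one class to them, and where a whole thing is asked for, a point or a joint stands for the part that bears it (a point fixed in the world has none). Each returns a list of dicts, best first, with "confidence" (0 to 1); they miss things now and then, are a little off and sometimes report something else, mostly with a low value. They report only what shows in the picture. A call takes as long as a camera call. They do not tell look-alikes from the thing itself.
- optics.outline_of(picture, thing): "region" (480x640 bool, what is visible of it) and "box" ([left, top, right, bottom] in pixels, round what is visible of it).
The state is a dict: "time": time; "joint_positions": joint angles; "joint_velocities": joint speeds; "joint_efforts": joint torques, N m; "tcp_pos": TCP position; "tcp_rot": TCP orientation; "wrist_force": force on the tool from outside, world axes, zero at the start; "wrist_torque": the same for the moment, N m; "width": opening from 0.0 (shut) to 1.0 (fully open); "gripper_force": force on a finger pad.
Only numpy, scipy, OpenCV 4.12 (cv2) and the standard library are available. Lean on these libraries where they do the work, as an engineer would, in place of code of your own. Each camera call takes 0.05 s, during which the arm holds its last target. There are 200 camera calls.

TASK

Four white slide boxes stand close together in the filing rack and the fifth stands beside it: slide the two boxes next to the red plate along, as far as the plate will go, so that a gap opens in the middle of the row, and stand the fifth box down in that gap. Then push the red plate back, with a light press of about 10 N at the end, until all five are tight up against the black far end, no gap between them. They hold glass: handle them gently, never dropping, jamming or squeezing them against each other (20 N is too much), keep them upright, and leave the vial, the bottle and the jar alone.

Things in the scene. Friction and masses are not known exactly. Their poses are not given: they have to be found in the camera images.
- rack: Aluminium filing rack, fixed. Origin on the table under the channel's middle line; the row runs along its y axis. Bed top 4 mm high; channel 36 mm wide in x between rails with tops 20 mm above the table. At +y a black end, 66 mm high, clamped 0 to 8 mm behind box_a: its place differs and is not measured; find it by feel. At -y a black stop, 18 mm high, outer face at rack y = -0.0805.
- end_plate (a joint): Position (m) of the red sliding plate; grows as it slides to rack -y, away from the row. About 0.002 at the start; hard stop at 0.0355 (the gap is then some 4 mm wider than a box). No spring: it drags about 1 N, each box up to 1.5 N more, and it stays where left.
- end_plate_top (a point): Top centre of the red plate: upright, 30 mm wide (rack x), 6 mm thick (rack y), top edge 62 mm above the table; its foot, 13 mm high, reaches 12 mm outward (-y) from the plate. Can be pinched across the 30 mm or pushed on its outer face.
- box_a_center (a point): First box, the one next to the black far end. In the rack, standing on end, of the same make, size and weight as new_box. Point: centre of the box, half-way up; axes as new_box's.
- box_b_center (a point): Second box: the new box goes between this and box_c. In the rack, standing on end, of the same make, size and weight as new_box. Point: centre of the box, half-way up; axes as new_box's.
- box_c_center (a point): Third box. In the rack, standing on end, of the same make, size and weight as new_box. Point: centre of the box, half-way up; axes as new_box's.
- box_d_center (a point): Fourth box, next to the red plate. In the rack, standing on end, of the same make, size and weight as new_box. Point: centre of the box, half-way up; axes as new_box's.
- new_box_center (a point): The fifth box, a white carton of slides, about 0.1 kg, standing on end on the bare table beside the rack. 80 mm high, 30 to 31 mm thick both ways (not exact), square edges. Point: centre, half-way up, 40 mm above its foot (44 mm above the table when in the rack). Its y axis points up; x and z are level, square to the sides. Any side may face front.
- vial: Bystander: small glass vial with a black cap, 22 mm wide, 47 mm high, standing on the table. Origin at its foot.
- bottle: Bystander: stain bottle with a black cap, 42 mm wide, 95 mm high. Origin at its foot.
- jar: Bystander: clear jar with a yellow lid, 58 mm wide, 59 mm high. Origin at its foot.
Things that resemble listed ones, but are neither listed nor needed, are in the scene too. What is shaped like the part that bears box_c_center but pink or purple is not meant.

How it is judged (in metres and radians):
On the way, in this order (a step that is already met when the one before it is completed fails the run):
1. the gap is open: boxes b and c more than 32.5 mm apart, face to face, all four upright, the fifth box not yet in the rack (distance between box_b_center and box_c_center above 0.06274 m and horizontal distance between new_box_center and box_b_center above 0.08 m and angle between each of box_a_center, box_b_center, box_c_center, box_d_center's own y axis and vertical below 0.1 rad), for 0.2 s.
2. the fifth box stands on the rack's bed between b and c, upright (height (world z) of new_box_center between 0.0415 and 0.0475 m and angle between new_box_center's own y axis and vertical below 0.06 rad and x of new_box_center in the frame of rack between -0.006 and 0.006 m and distance between new_box_center and box_b_center below 0.037 m and distance between new_box_center and box_c_center below 0.037 m), for 0.2 s.
3. the red plate presses the row of five up against the black far end (over 2 N between boxes a and b) (contact force between box_a and box_b above 2 N), for 0.1 s.
At the end, for the whole second after the job is handed in: The fifth box stands upright on the rack's bed between boxes b and c (height within 3 mm, within 6 mm of the channel's middle line, under 3 mm from each neighbour); all boxes upright on the bed; at most 2 mm of gaps in all from the red plate to box a; all at rest (all of step 2 and horizontal distance between end_plate_top and box_a_center below 0.14108 m and distance between new_box_center and box_b_center below 0.033 m and distance between new_box_center and box_c_center below 0.033 m and angle between each of box_a_center, box_b_center, box_c_center, box_d_center's own y axis and vertical below 0.08 rad and height (world z) of each of box_a_center, box_b_center, box_c_center, box_d_center below 0.0475 m and linear speed of new_box below 0.01 m/s); the robot touches nothing.
It fails at once if a box was jammed, dropped or squeezed: more than 20 N between it and a neighbour, or between it and the rack or red plate (contact force between box_a and box_b above 20 N or contact force between box_b and new_box above 20 N or contact force between any of new_box, box_b and box_c above 20 N or contact force between box_c and box_d above 20 N or contact force between any of box_a, box_b, box_c, box_d, new_box and rack above 20 N).
It fails at once if a box of the row was tipped over or lifted out (angle between any of box_a_center, box_b_center, box_c_center, box_d_center's own y axis and vertical above 0.35 rad or height (world z) of any of box_a_center, box_b_center, box_c_center, box_d_center above 0.065 m).
It fails at once if the vial, bottle or jar was moved by more than 10 mm (distance of any of vial, bottle, jar from where it was at the start of the episode above 0.01 m).
It also fails if it takes over 72 s, if anything falls off the work surface, if the arm or the gripper's body presses on something with over 40 N, if the wrist force passes 120 N, or if a joint passes its speed limit or range.

## Working session

There is one attempt and no reset: what is moved stays moved. The work goes in short steps, Python scripts to look and compute and a tool call to move; the robot and the scene stay as the last step left them, time stands still between calls to the robot, and variables do not carry over. Pictures are saved under pics/ and viewed, at most 10 in all, crops included, and the job is handed in when it is done.

Besides the shell and the picture viewer there is one more tool, called after ">>>" in YAML: its name, and indented under it one key for each argument. play_rows: Moves the arm, as the interface text tells. Its arguments: {"type":"object","properties":{"series":{"type":"array"}},"required":["series"]}

```bash
mkdir -p pics
cat > h.py <<'E'
import numpy as np, cv2
from station import ctrl, optics
def save(p,n): cv2.imwrite(f'pics/{n}.png', cv2.cvtColor(p['pixels'],cv2.COLOR_RGB2BGR))
def proj(p,P):
    R=np.array(p['orientation']);c=(np.atleast_2d(P)-np.array(p['position']))@R
    f=240/np.tan(np.radians(p['fov_y']/2))
    return np.c_[p['cx']+f*c[:,0]/-c[:,2], p['cy']-f*c[:,1]/-c[:,2]]
def ray(p,u,v,z):
    f=240/np.tan(np.radians(p['fov_y']/2))
    d=np.array(p['orientation'])@np.array([(u-p['cx'])/f,-(v-p['cy'])/f,-1]);o=np.array(p['position'])
    return o+d*(z-o[2])/d[2]
E
python3 - <<'E'
from h import *
for n in('scene','top'):
    p=optics.read_camera(n);save(p,n)
    print(n,p['fov_y'],p['cx'],p['cy'],np.round(p['position'],3),np.round(p['orientation'],3).tolist(),[k for k in p])
    for t in('rack','end_plate','box_a_center','new_box_center','vial','bottle','jar'):
        for d in optics.outline_of(p,t): print(t,round(d['confidence'],2),d['box'])
s=ctrl.get_state();print(s['time'],s['tcp_pos'],np.round(s['tcp_rot'],3).tolist(),s['width'])
E
```

```text
scene 51.919511461077 328.80600393918405 238.22738778003225 [0.078 0.022 0.686] [[-0.51, 0.618, -0.598], [-0.86, -0.376, 0.346], [-0.011, 0.69, 0.723]] ['pixels', 'fov_y', 'cx', 'cy', 'position', 'orientation', 'shot']
rack 0.57 [290.0, 265.1, 385.7, 343.0]
end_plate 0.6 [344.5, 285.2, 364.5, 324.5]
box_a_center 0.86 [301.8, 234.3, 320.0, 278.6]
bottle 0.91 [260.6, 199.4, 288.3, 242.6]
jar 0.76 [346.0, 196.3, 381.6, 238.9]
jar 0.7 [307.3, 244.8, 333.1, 285.3]
top 52.65947775486324 320.99292895727893 242.37525628823715 [ 0.393 -0.289  0.906] [[-0.029, 0.976, -0.217], [-1.0, -0.03, -0.0], [-0.007, 0.217, 0.976]] ['pixels', 'fov_y', 'cx', 'cy', 'position', 'orientation', 'shot']
rack 0.64 [279.4, 229.3, 317.5, 338.0]
rack 0.48 [267.9, 166.6, 296.5, 198.7]
rack 0.24 [402.3, 278.1, 430.2, 298.8]
end_plate 0.7 [291.0, 299.2, 310.1, 316.4]
end_plate 0.66 [276.6, 229.1, 298.5, 251.4]
end_plate 0.24 [280.7, 245.8, 302.8, 264.4]
box_a_center 0.57 [277.5, 225.4, 298.8, 249.5]
new_box_center 0.69 [290.4, 297.7, 310.1, 317.6]
new_box_center 0.68 [399.1, 275.9, 429.1, 298.1]
vial 0.43 [210.5, 326.8, 228.0, 341.0]
bottle 0.55 [270.1, 167.2, 292.5, 199.3]
jar 0.94 [351.9, 201.4, 381.3, 236.5]
0.8 [0.15195087 0.47633886 0.24833316] [[-0.953, 0.304, 0.0], [0.304, 0.953, 0.0], [0.0, 0.0, -1.0]] 0.9988610599227987
```

View pics/scene.png

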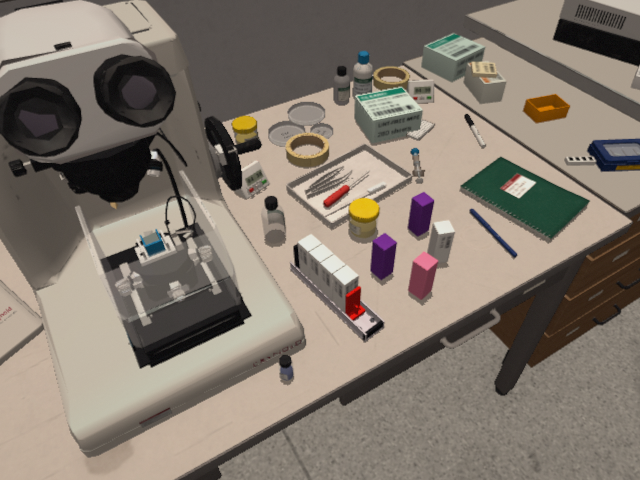

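View pics/top.png

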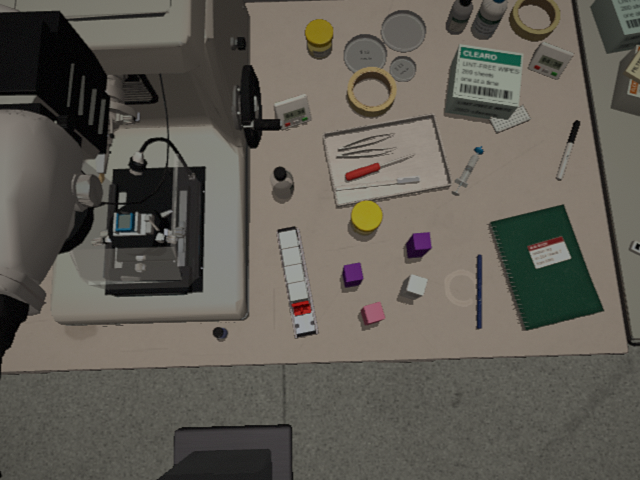

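Scene: the row runs from about (305,250) to (352,300), with the red plate at (354,303). The white new box is at (441,242). Top: the row is at (290,235) to (298,300), the plate at (301,308) and the new box at (416,286). Next I'll zoom in for precise corners.

```bash
cat > a.py <<'E'
from h import *
t=optics.read_camera('top');s=optics.read_camera('scene')
import pickle;pickle.dump((t,s),open('c.pkl','wb'))
a=cv2.resize(t['pixels'][205:345,262:442],None,fx=4.4,fy=4.4,interpolation=cv2.INTER_CUBIC)
b=cv2.resize(s['pixels'][210:345,285:465],None,fx=4.4,fy=4.4,interpolation=cv2.INTER_CUBIC)
for n,i in(('za',a),('zb',b)): cv2.imwrite(f'pics/{n}.png',cv2.cvtColor(i,cv2.COLOR_RGB2BGR))
for n,u,v,z in(('endtop',288,229,.066),('plate',301,307,.062),('new',416,286,.08),('vial',220,333,.03),('jar',367,218,.059),('bottle',281,180,.09),('purple',352,274,.08),('pink',373,313,.08)): print(n,np.round(ray(t,u,v,z),3))
E
python3 a.py
```

```text
endtop [ 0.606 -0.23   0.066]
plate [ 0.467 -0.251  0.062]
new [ 0.495 -0.449  0.08 ]
vial [ 0.428 -0.104  0.03 ]
jar [ 0.624 -0.373  0.059]
bottle [ 0.69  -0.221  0.09 ]
purple [ 0.519 -0.34   0.08 ]
pink [ 0.452 -0.373  0.08 ]
```

View pics/za.png

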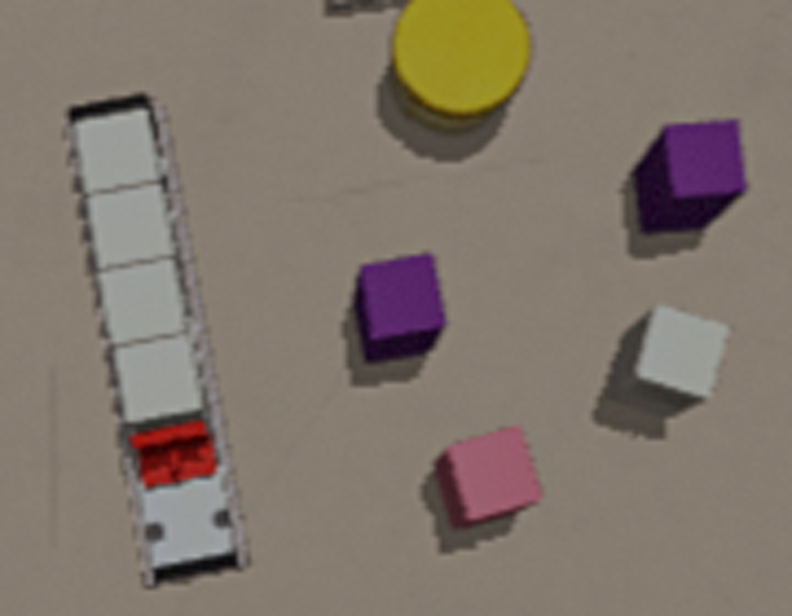

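View pics/zb.png

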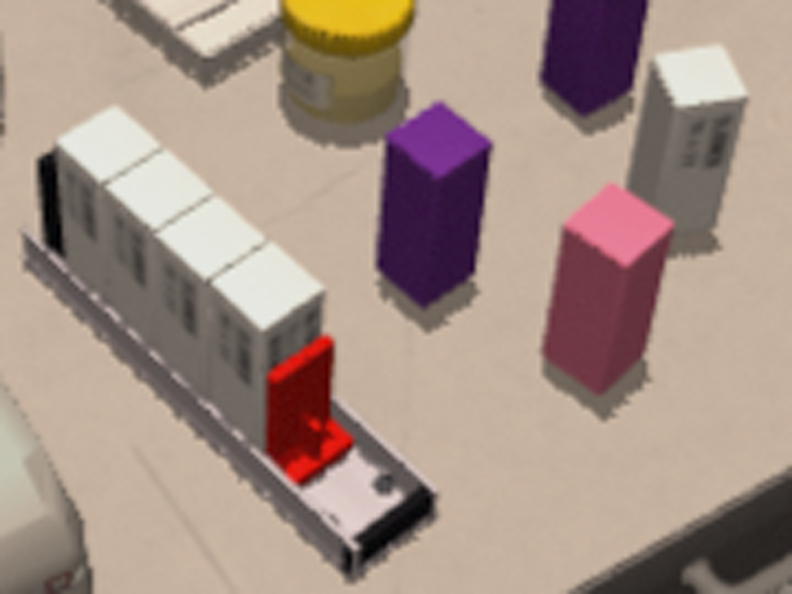

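Top crop: the row's top face runs from (75,118)/(150,108) to (127,425)/(205,412), the plate top is near (170,435), and the new box top has corners (657,306), (728,326), (708,397), (637,372). The boxes' tops show the same corners in the scene crop.

```bash
cat > b.py <<'E'
from h import *
import pickle;t,s=pickle.load(open('c.pkl','rb'))
T=lambda x,y,z:ray(t,262+(x+.5)/4.4-.5,205+(y+.5)/4.4-.5,z)
S=lambda x,y,z:ray(s,285+(x+.5)/4.4-.5,210+(y+.5)/4.4-.5,z)
pr=lambda n,v:print(n,np.round(np.array(v)[:,:2]*1000,1).tolist())
# order: far-left, far-right, near-right, near-left (left=+Y)
pr('rowT',[T(75,118,.084),T(150,108,.084),T(205,412,.084),T(127,425,.084)])
pr('rowS',[S(57,147,.084),S(115,107,.084),S(325,292,.084),S(262,330,.084)])
pr('newT',[T(657,306,.08),T(728,326,.08),T(708,397,.08),T(637,372,.08)])
pr('newS',[S(653,53,.08),S(720,45,.08),S(747,97,.08),S(678,107,.08)])
pr('platetopT',[T(130,435,.062),T(212,424,.062)])
pr('platetopS',[S(268,375,.062),S(333,338,.062)])
pr('stopT',[T(150,585,.0),T(243,568,.0)])
pr('stopS',[S(350,578,0),S(435,510,.0)])
E
python3 b.py
```

```text
rowT [[597.3, -215.1], [600.5, -245.0], [479.3, -264.0], [475.2, -233.9]]
rowS [[592.8, -215.7], [599.9, -245.0], [480.4, -264.1], [477.4, -235.8]]
newT [[515.8, -441.3], [507.2, -468.4], [479.8, -458.5], [490.3, -431.8]]
newS [[518.2, -444.5], [507.9, -470.2], [480.0, -460.2], [489.7, -433.8]]
platetopT [[473.4, -233.6], [476.8, -266.0]]
platetopS [[473.6, -236.2], [475.5, -265.3]]
stopT [[416.7, -236.9], [422.6, -275.9]]
stopS [[419.2, -238.5], [427.3, -281.8]]
```

```bash
cat > d.py <<'E'
from h import *
import pickle;t,s=pickle.load(open('c.pkl','rb'))
for z in(.1,.2,.3,.4,.5):
    print(z,'T',[np.round(ray(t,u,v,z)[:2],2).tolist() for u,v in((0,370),(40,260),(90,130),(20,300))],'S',[np.round(ray(s,u,v,z)[:2],2).tolist() for u,v in((133,90),(40,115),(60,440),(190,70))])
print(proj(t,[[.152,.476,.248],[0,0,0],[0.05,.15,.3]]),proj(s,[[.152,.476,.248],[.3,0,.25]]))
w=optics.read_camera('wrist');save(w,'w0');print(w['fov_y'],w['cx'],w['cy'],np.round(w['position'],3),np.round(w['orientation'],3).tolist())
E
python3 d.py
```

```text
0.1 T [[0.38, 0.24], [0.56, 0.19], [0.79, 0.12], [0.49, 0.22]] S [[1.21, -0.11], [1.21, 0.09], [0.44, 0.18], [1.23, -0.26]]
0.2 T [[0.38, 0.17], [0.54, 0.13], [0.74, 0.07], [0.48, 0.15]] S [[1.02, -0.09], [1.02, 0.08], [0.38, 0.16], [1.03, -0.21]]
0.3 T [[0.38, 0.11], [0.52, 0.07], [0.69, 0.02], [0.47, 0.09]] S [[0.82, -0.07], [0.82, 0.07], [0.32, 0.13], [0.84, -0.16]]
0.4 T [[0.38, 0.04], [0.5, 0.01], [0.64, -0.03], [0.45, 0.03]] S [[0.63, -0.04], [0.63, 0.06], [0.26, 0.1], [0.64, -0.12]]
0.5 T [[0.38, -0.02], [0.48, -0.05], [0.59, -0.08], [0.44, -0.03]] S [[0.44, -0.02], [0.44, 0.04], [0.19, 0.07], [0.44, -0.07]]
[[-297.39863629  571.11285154]
 [ 156.4861247   599.20893722]
 [ -76.85428161  691.14824001]] [[-692.0886488  1267.52046514]
 [ 231.42401903  406.3301858 ]]
65.70646984690485 317.16993567159346 240.7228914195621 [0.086 0.497 0.374] [[0.303, -0.918, -0.257], [0.953, 0.292, 0.081], [0.0, -0.27, 0.963]]
```

View pics/w0.png

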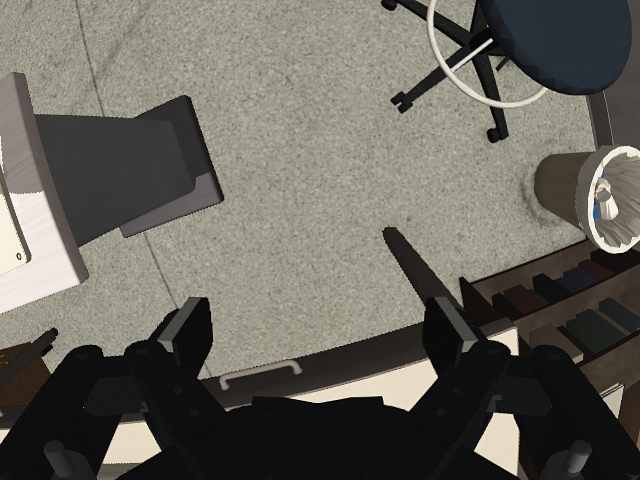

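The wrist view shows only floor and the desk edge, so the arm is off to the side. I'll retract, swing round at a small radius in front of the microscope, then extend.

>>> play_rows:
  series:
    - [[0, 0, 0], [-0.016, -0.05, 0], 0.2]
    - [[0, 0, 0], [-0.032, -0.1, 0], 0.2]
    - [[0, 0, 0], [-0.048, -0.15, 0], 0.2]
    - [[0, 0, 0], [-0.064, -0.2, 0], 0.2]
    - [[0, 0, -10], [-0.017, -0.219, 0], 0.2]
    - [[0, 0, -20], [0.025, -0.247, 0], 0.2]
    - [[0, 0, -30], [0.062, -0.281, 0], 0.2]
    - [[0, 0, -40], [0.093, -0.321, 0], 0.2]
    - [[0, 0, -50], [0.116, -0.366, 0], 0.2]
    - [[0, 0, -60], [0.131, -0.414, 0], 0.2]
    - [[0, 0, -70], [0.138, -0.464, 0], 0.2]
    - [[0, 0, -80], [0.135, -0.515, 0], 0.2]
    - [[0, 0, -90], [0.124, -0.564, 0], 0.2]
    - [[0, 0, -100], [0.105, -0.611, 0], 0.2]
    - [[0, 0, -100], [0.105, -0.611, 0], 0.2]
    - [[0, 0, -100], [0.105, -0.611, 0], 0.2]

```text
time: 2.95
tcp_pos: [0.257, -0.1345, 0.2484]
tcp_rot: [[0.465, 0.885, 0.0], [0.885, -0.465, 0.0], [0.001, 0.0, -1.0]]
wrist_force: [0.7, 0.4, 0.0]
width: 0.798
gripper_force: 0.0
```

>>> play_rows:
  series:
    - [[0, 0, -10], [0.05, -0.022, 0], 0.3]
    - [[0, 0, -20], [0.1, -0.044, -0.01], 0.3]
    - [[0, 0, -30], [0.15, -0.066, -0.02], 0.3]
    - [[0, 0, -40], [0.2, -0.088, -0.03], 0.3]
    - [[0, 0, -50], [0.25, -0.1, -0.04], 0.3]
    - [[0, 0, -53.2], [0.266, -0.108, -0.05], 0.3]
    - [[0, 0, -53.2], [0.266, -0.108, -0.05], 0.3]
    - [[0, 0, -53.2], [0.266, -0.108, -0.05], 0.3]

```text
time: 3.95
tcp_pos: [0.5231, -0.2405, 0.1984]
tcp_rot: [[0.987, 0.162, -0.001], [0.162, -0.987, 0.001], [-0.001, -0.001, -1.0]]
wrist_force: [0.1, -0.3, -0.2]
width: 0.703
gripper_force: 0.0
```

```bash
cat >> h.py <<'E'
def fproj(p,P):
    R=np.array(p['orientation']);c=(np.atleast_2d(P)-np.array(p['position']))@R
    f=240/np.tan(np.radians(p['fov_y']/2)); x,y,z=c[:,0],-c[:,1],-c[:,2]
    r=np.hypot(x,y);th=np.arctan2(r,z);return np.c_[p['cx']+f*th*x/r,p['cy']+f*th*y/r]
def fray(p,u,v,z):
    f=240/np.tan(np.radians(p['fov_y']/2));a=np.array([u-p['cx'],v-p['cy']]);r=np.hypot(*a);th=r/f
    d=np.array(p['orientation'])@np.array([np.sin(th)*a[0]/r,-np.sin(th)*a[1]/r,-np.cos(th)]);o=np.array(p['position'])
    return o+d*(z-o[2])/d[2]
U=np.array([.9874,.158]);X=np.array([.158,-.9874]);N=np.array([.4781,-.2495])  # row dir, rack x, near face of d (initial)
E
python3 - <<'E'
from h import *
w=optics.read_camera('wrist')
import pickle;pickle.dump(w,open('w1.pkl','wb'))
im=w['pixels'].copy()
for k in range(5):
    for sx in(-.0152,.0152):
        q=fproj(w,np.r_[N+U*.0303*k+X*sx,.084])[0]; cv2.circle(im,(int(round(q[0])),int(round(q[1]))),3,(0,255,0),1)
cv2.imwrite('pics/w1.png',cv2.cvtColor(im,cv2.COLOR_RGB2BGR));print(np.round(w['position'],3))
E
```

```text
[ 0.59  -0.23   0.324]
```

View pics/w1.png

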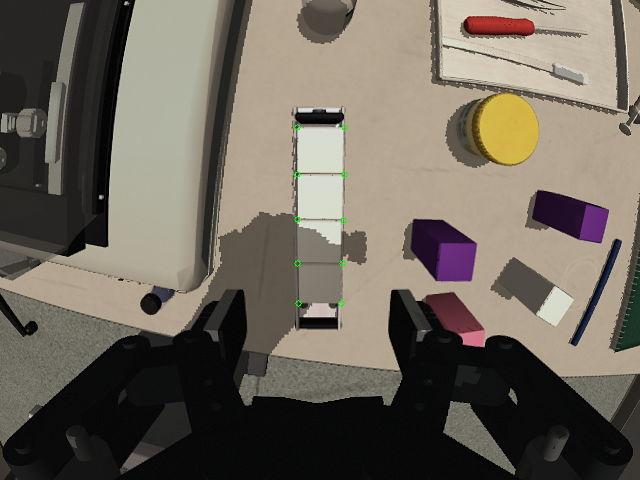

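The overlay of the model corners sits on the row's box edges within about 1 px. For example, the c/d boundary is at row 264 and the a/b boundary at row 175, so the rack pose is right.

>>> play_rows:
  series:
    - [[0, 0, 0], [0, 0, -0.05], 0.3]
    - [[0, 0, 0], [0, 0, -0.07], 0.3]
    - [[0, 0, 0], [0, 0, -0.07], 0.3]
    - [[0, 0, 0], [0, 0, -0.07], 0.3]

```text
time: 4.5
tcp_pos: [0.5236, -0.2428, 0.1302]
tcp_rot: [[0.987, 0.159, 0.003], [0.159, -0.987, -0.001], [0.002, 0.002, -1.0]]
wrist_force: [-0.2, 0.8, -0.3]
width: 0.694
gripper_force: 0.0
```

>>> play_rows:
  series:
    - [[0, 0, 0], [-0.0006, 0.0005, -0.04], 0.3]
    - [[0, 0, 0], [-0.0006, 0.0005, -0.065], 0.3]
    - [[0, 0, 0], [-0.0006, 0.0005, -0.072], 0.3]
    - [[0, 0, 0], [-0.0006, 0.0005, -0.072], 0.5]
    - [[0, 0, 0], [-0.0006, 0.0005, -0.072], 0.57]
    - [[0, 0, 0], [-0.0006, 0.0005, -0.072], 0.59]
    - [[0, 0, 0], [-0.0006, 0.0005, -0.072], 0.59]
    - [[0, 0, 0], [-0.0006, 0.0005, -0.072], 0.59]

```text
time: 5.5
tcp_pos: [0.5225, -0.2422, 0.0565]
tcp_rot: [[0.987, 0.158, 0.0], [0.158, -0.987, -0.0], [0.0, 0.0, -1.0]]
wrist_force: [0.3, 0.4, 0.4]
width: 0.41
gripper_force: 0.0
```

>>> play_rows:
  series:
    - [[0, 0, 0], [0, 0, 0], 0.605]
    - [[0, 0, 0], [0, 0, 0], 0.615]
    - [[0, 0, 0], [0, 0, 0], 0.625]
    - [[0, 0, 0], [0, 0, 0], 0.63]
    - [[0, 0, 0], [0, 0, 0], 0.63]

```text
time: 6.12
tcp_pos: [0.5224, -0.2421, 0.0563]
tcp_rot: [[0.987, 0.158, -0.0], [0.158, -0.987, 0.0], [-0.0, -0.0, -1.0]]
wrist_force: [-0.3, -0.0, 0.6]
width: 0.369
gripper_force: 0.0
```

>>> play_rows:
  series:
    - [[0, 0, 0], [0, 0, 0], 0.64]
    - [[0, 0, 0], [0, 0, 0], 0.65]
    - [[0, 0, 0], [0, 0, 0], 0.7]
    - [[0, 0, 0], [0, 0, 0], 0.7]
    - [[0, 0, 0], [0, 0, 0], 0.7]

```text
time: 6.75
tcp_pos: [0.5225, -0.2422, 0.0564]
tcp_rot: [[0.987, 0.158, 0.0], [0.158, -0.987, -0.0], [0.0, 0.0, -1.0]]
wrist_force: [-0.2, 1.0, 0.4]
width: 0.345
gripper_force: 59.2
```

>>> play_rows:
  series:
    - [[0, 0, 0], [0, 0, 0.0005], 0.7]
    - [[0, 0, 0], [-0.004, -0.0006, 0.0005], 0.7]
    - [[0, 0, 0], [-0.008, -0.0013, 0.0005], 0.7]
    - [[0, 0, 0], [-0.012, -0.0019, 0.0005], 0.7]
    - [[0, 0, 0], [-0.016, -0.0026, 0.0005], 0.7]
    - [[0, 0, 0], [-0.02, -0.0032, 0.0005], 0.7]
    - [[0, 0, 0], [-0.024, -0.0038, 0.0005], 0.7]
    - [[0, 0, 0], [-0.027, -0.0043, 0.0005], 0.7]
    - [[0, 0, 0], [-0.029, -0.0046, 0.0005], 0.7]
    - [[0, 0, 0], [-0.03, -0.0048, 0.0005], 0.7]
    - [[0, 0, 0], [-0.03, -0.0048, 0.0005], 0.7]
    - [[0, 0, 0], [-0.03, -0.0048, 0.0005], 0.7]

```text
time: 8.25
tcp_pos: [0.4922, -0.247, 0.0568]
tcp_rot: [[0.987, 0.158, -0.0], [0.158, -0.987, -0.0], [-0.0, 0.0, -1.0]]
wrist_force: [0.3, 0.2, -1.3]
width: 0.343
gripper_force: 59.2
```

>>> play_rows:
  series:
    - [[0, 0, 0], [-0.0007, -0.0001, 0], 0.7]
    - [[0, 0, 0], [-0.0014, -0.0002, 0], 0.7]
    - [[0, 0, 0], [-0.002, -0.0003, 0], 0.7]
    - [[0, 0, 0], [-0.002, -0.0003, 0], 0.7]
    - [[0, 0, 0], [-0.002, -0.0003, 0], 0.7]

```text
time: 8.88
tcp_pos: [0.4903, -0.2473, 0.0568]
tcp_rot: [[0.987, 0.158, -0.0], [0.158, -0.987, -0.0], [-0.0, 0.0, -1.0]]
wrist_force: [-0.2, 0.9, -0.9]
width: 0.339
gripper_force: 59.2
```

>>> play_rows:
  series:
    - [[0, 0, 0], [-0.0004, -0.0001, 0], 0.7]
    - [[0, 0, 0], [-0.0008, -0.0001, 0], 0.7]
    - [[0, 0, 0], [-0.0008, -0.0001, 0], 0.7]
    - [[0, 0, 0], [-0.0008, -0.0001, 0], 0.7]

```text
time: 9.38
tcp_pos: [0.4896, -0.2474, 0.0568]
tcp_rot: [[0.987, 0.158, -0.0], [0.158, -0.987, -0.0], [-0.0, 0.0, -1.0]]
wrist_force: [0.6, -0.4, -1.2]
width: 0.342
gripper_force: 59.2
```

>>> play_rows:
  series:
    - [[0, 0, 0], [-0.0004, -0.0001, 0], 0.7]
    - [[0, 0, 0], [-0.0004, -0.0001, 0], 0.7]
    - [[0, 0, 0], [-0.0004, -0.0001, 0], 0.7]

```text
time: 9.75
tcp_pos: [0.4892, -0.2475, 0.0568]
tcp_rot: [[0.987, 0.158, 0.0], [0.158, -0.987, -0.0], [0.0, 0.0, -1.0]]
wrist_force: [0.9, -0.0, -0.4]
width: 0.348
gripper_force: 59.2
```

>>> play_rows:
  series:
    - [[0, 0, 0], [-0.0004, -0.0001, 0], 0.7]
    - [[0, 0, 0], [-0.0004, -0.0001, 0], 0.7]
    - [[0, 0, 0], [-0.0004, -0.0001, 0], 0.7]

```text
time: 10.12
tcp_pos: [0.4888, -0.2475, 0.0568]
tcp_rot: [[0.987, 0.158, 0.0], [0.158, -0.987, 0.0], [0.0, -0.0, -1.0]]
wrist_force: [1.9, 0.6, 0.1]
width: 0.347
gripper_force: 59.2
```

Run:
```python
from h import *
t=optics.read_camera('top');s=optics.read_camera('scene')
print(ctrl.get_state()['wrist_force'])
a=cv2.resize(t['pixels'][215:345,255:345],None,fx=4.4,fy=4.4,interpolation=cv2.INTER_CUBIC)
b=cv2.resize(s['pixels'][215:345,290:380],None,fx=4.4,fy=4.4,interpolation=cv2.INTER_CUBIC)
cv2.imwrite('pics/e.png',cv2.cvtColor(np.hstack([a,b]),cv2.COLOR_RGB2BGR))
```

```text
[ 1.27104809  0.56895374 -1.08096918]
```

View pics/e.png

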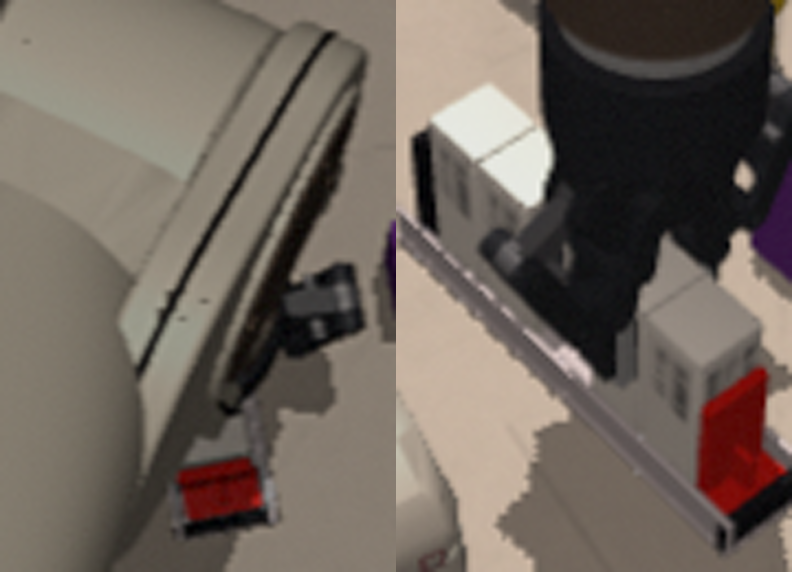

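The two boxes have slid along and the plate's foot is at the stop. Now I'll set c down, release and rise to look at the gap.

>>> play_rows:
  series:
    - [[0, 0, 0], [0, 0, -0.0004], 0.7]
    - [[0, 0, 0], [0, 0, -0.0004], 0.6]
    - [[0, 0, 0], [0, 0, -0.0004], 0.4]
    - [[0, 0, 0], [0, 0, -0.0004], 0.3]
    - [[0, 0, 0], [0, 0, 0.04], 0.3]
    - [[0, 0, 0], [0, 0, 0.1], 0.3]
    - [[0, 0, 0], [0.0, 0, 0.142], 0.3]
    - [[0, 0, 0], [0.0, 0, 0.142], 0.3]
    - [[0, 0, 0], [0.0, 0, 0.142], 0.3]

```text
time: 11.35
tcp_pos: [0.4883, -0.2474, 0.1983]
tcp_rot: [[0.987, 0.158, -0.001], [0.158, -0.987, 0.0], [-0.001, -0.0, -1.0]]
wrist_force: [0.6, 0.3, 0.2]
width: 0.696
gripper_force: 0.0
```

Run:
```python
from h import *
w=optics.read_camera('wrist')
import pickle;pickle.dump(w,open('w2.pkl','wb'))
im=w['pixels'].copy()
print([np.round(fproj(w,np.r_[N+U*d,.084])[0],1).tolist() for d in(-.034,.0266,.0606,.1212)])
a=cv2.resize(im[90:330,240:400],None,fx=2.5,fy=2.5,interpolation=cv2.INTER_CUBIC)
cv2.imwrite('pics/w2.png',cv2.cvtColor(a,cv2.COLOR_RGB2BGR))
# profile along center line
prof=[]
for d in np.arange(-.06,.13,.001):
    u,v=fproj(w,np.r_[N+U*d,.084])[0]; prof.append((round(d*1000),int(w['pixels'][int(round(v)),int(round(u))].mean())))
print(prof)
for d in optics.outline_of(w,'new_box_center'): print(d['confidence'],d['box'])
```

```text
[[317.7, 301.4], [317.9, 217.5], [317.9, 166.0], [318.0, 72.9]]
[(-60, 87), (-59, 128), (-58, 160), (-57, 165), (-56, 163), (-55, 163), (-54, 163), (-53, 164), (-52, 162), (-51, 162), (-50, 161), (-49, 161), (-48, 161), (-47, 161), (-46, 162), (-45, 163), (-44, 163), (-43, 162), (-42, 161), (-41, 163), (-40, 163), (-39, 163), (-38, 163), (-37, 163), (-36, 162), (-35, 164), (-34, 157), (-33, 113), (-32, 118), (-31, 119), (-30, 119), (-29, 120), (-28, 119), (-27, 119), (-26, 118), (-25, 120), (-24, 119), (-23, 120), (-22, 120), (-21, 120), (-20, 119), (-19, 120), (-18, 121), (-17, 121), (-16, 121), (-15, 121), (-14, 121), (-13, 121), (-12, 122), (-11, 121), (-10, 121), (-9, 122), (-8, 121), (-7, 122), (-6, 122), (-5, 117), (-4, 97), (-3, 116), (-2, 120), (-1, 118), (0, 119), (1, 119), (2, 118), (3, 120), (4, 120), (5, 121), (6, 121), (7, 120), (8, 119), (9, 120), (10, 119), (11, 121), (12, 121), (13, 121), (14, 120), (15, 119), (16, 184), (17, 222), (18, 216), (19, 215), (20, 214), (21, 214), (22, 213), (23, 215), (24, 216), (25, 210), (26, 184), (27, 100), (28, 81), (29, 80), (30, 79)
[... 401 characters left out ...]
8, 213), (69, 213), (70, 212), (71, 213), (72, 212), (73, 214), (74, 213), (75, 214), (76, 214), (77, 213), (78, 213), (79, 215), (80, 214), (81, 214), (82, 214), (83, 214), (84, 213), (85, 214), (86, 214), (87, 214), (88, 214), (89, 216), (90, 212), (91, 136), (92, 215), (93, 213), (94, 212), (95, 213), (96, 213), (97, 213), (98, 213), (99, 213), (100, 213), (101, 213), (102, 213), (103, 213), (104, 214), (105, 213), (106, 213), (107, 213), (108, 214), (109, 214), (110, 214), (111, 214), (112, 214), (113, 213), (114, 214), (115, 214), (116, 214), (117, 214), (118, 215), (119, 214), (120, 217), (121, 175), (122, 20), (123, 3), (124, 9), (125, 29), (126, 29), (127, 17), (128, 11), (129, 116)]
```

View pics/w2.png

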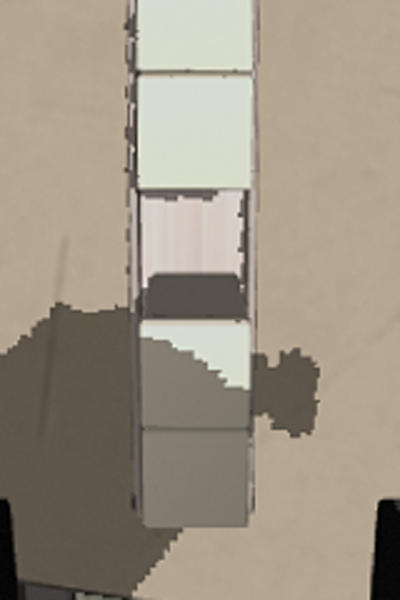

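The gap is open: in the wrist crop, b's near edge is at row 190 and c's far edge at row 320. That puts the faces at 61.0 and 26.5 mm along the row, about 34.5 mm apart. Next is the fifth box.

>>> play_rows:
  series:
    - [[0, 0, -10], [0.003, -0.05, 0], 0.3]
    - [[0, 0, -20], [0.006, -0.1, 0], 0.3]
    - [[0, 0, -28.9], [0.009, -0.15, 0], 0.3]
    - [[0, 0, -28.9], [0.01, -0.19, 0], 0.3]
    - [[0, 0, -28.9], [0.0103, -0.2037, 0], 0.3]
    - [[0, 0, -28.9], [0.0103, -0.2037, 0], 0.3]
    - [[0, 0, -28.9], [0.0103, -0.2037, 0], 0.3]

```text
time: 12.32
tcp_pos: [0.4991, -0.4497, 0.1983]
tcp_rot: [[0.941, -0.337, -0.001], [-0.337, -0.941, 0.002], [-0.001, -0.001, -1.0]]
wrist_force: [-0.1, 0.9, -1.0]
width: 0.698
gripper_force: 0.0
```

Run:
```python
from h import *
w=optics.read_camera('wrist')
im=w['pixels'].copy()
for d in optics.outline_of(w,'new_box_center'):
    print(d['confidence'],d['box'])
# white top mask near predicted
c=fproj(w,[.4986,-.4511,.08])[0];print(c)
g=cv2.cvtColor(im,cv2.COLOR_RGB2GRAY)
th=np.radians(-19.8)
for k in range(4):
    a=th+np.pi/4+k*np.pi/2;r=.0303/np.sqrt(2)
    q=fproj(w,[.4986+r*np.cos(a),-.4511+r*np.sin(a),.08])[0]; cv2.circle(im,(int(round(q[0])),int(round(q[1]))),3,(0,255,0),1)
x,y=int(c[0]),int(c[1])
x0=max(0,x-60);y0=max(0,y-60)
print(x0,y0)
cr=cv2.resize(im[y0:y0+140,x0:x0+140],None,fx=4,fy=4,interpolation=cv2.INTER_CUBIC)
cv2.imwrite('pics/w3.png',cv2.cvtColor(cr,cv2.COLOR_RGB2BGR))
import pickle;pickle.dump(w,open('w3.pkl','wb'));print(ctrl.get_state()['tcp_pos'])
```

```text
0.84 [295.1, 203.0, 343.2, 261.4]
[318.87427989 239.57107628]
258 179
[ 0.49941177 -0.44973652  0.19901006]
```

View pics/w3.png

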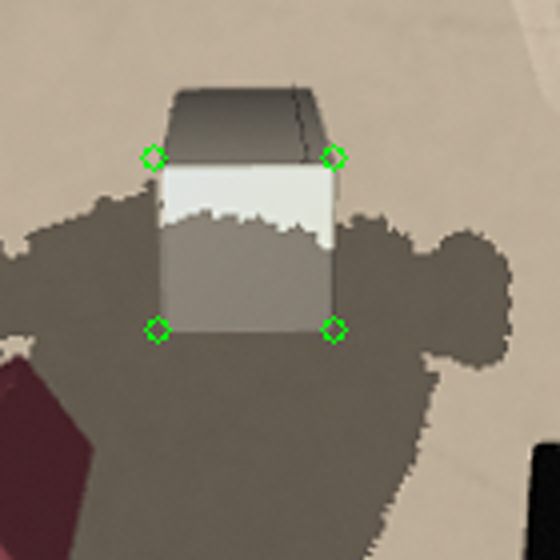

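The wrist crop shows the box's top at corners (161,165), (333,165), (333,332) and (160,332), about 1–2 mm off my prediction, so I'll refine from these.

Run:
```python
from h import *
import pickle;w=pickle.load(open('w3.pkl','rb'))
P=np.array([fray(w,258+(x+.5)/4-.5,179+(y+.5)/4-.5,.08)[:2] for x,y in((161,165),(333,165),(333,332),(160,332))])
print(P.mean(0));e=[P[(i+1)%4]-P[i] for i in range(4)]
print([(round(np.hypot(*v)*1000,1),round(np.degrees(np.arctan2(v[1],v[0]))%90,1)) for v in e])
s=ctrl.get_state();print(s['tcp_pos'],np.degrees(np.arctan2(s['tcp_rot'][1][1],s['tcp_rot'][0][1])))
```

```text
[ 0.4974913  -0.45102702]
[(np.float64(28.9), np.float64(70.3)), (np.float64(29.6), np.float64(71.3)), (np.float64(30.0), np.float64(70.3)), (np.float64(29.6), np.float64(69.2))]
[ 0.49941177 -0.44973652  0.19901006] -109.69107910800379
```

>>> play_rows:
  series:
    - [[0, 0, 0], [-0.0012, 0, -0.05], 0.3]
    - [[0, 0, 0], [-0.0012, 0, -0.08], 0.3]
    - [[0, 0, 0], [-0.0012, 0, -0.085], 0.3]
    - [[0, 0, 0], [-0.0012, 0, -0.085], 0.3]
    - [[0, 0, 0], [-0.0012, 0, -0.085], 0.3]

```text
time: 13.05
tcp_pos: [0.499, -0.4519, 0.1162]
tcp_rot: [[0.941, -0.338, 0.003], [-0.338, -0.941, -0.003], [0.004, 0.001, -1.0]]
wrist_force: [0.7, 0.9, 0.2]
width: 0.701
gripper_force: 0.0
```

>>> play_rows:
  series:
    - [[0, 0, 0], [-0.0013, 0.0008, -0.03], 0.3]
    - [[0, 0, 0], [-0.0013, 0.0008, -0.06], 0.4]
    - [[0, 0, 0], [-0.0013, 0.0008, -0.06], 0.55]
    - [[0, 0, 0], [-0.0013, 0.0008, -0.06], 0.6]
    - [[0, 0, 0], [-0.0013, 0.0008, -0.06], 0.63]
    - [[0, 0, 0], [-0.0013, 0.0008, -0.06], 0.65]
    - [[0, 0, 0], [-0.0013, 0.0008, -0.06], 0.7]
    - [[0, 0, 0], [-0.0013, 0.0008, -0.06], 0.7]
    - [[0, 0, 0], [-0.0013, 0.0008, -0.06], 0.7]

```text
time: 14.18
tcp_pos: [0.4978, -0.4514, 0.0561]
tcp_rot: [[0.941, -0.339, 0.003], [-0.339, -0.941, -0.003], [0.004, 0.001, -1.0]]
wrist_force: [-0.4, -0.0, 6.1]
width: 0.346
gripper_force: 60.0
```

>>> play_rows:
  series:
    - [[0, 0, 0], [0, 0, 0.005], 0.7]
    - [[0, 0, 0], [0, 0, 0.03], 0.7]
    - [[0, 0, 0], [0, 0, 0.075], 0.7]
    - [[0, 0, 0], [0, 0, 0.12], 0.7]
    - [[0, 0, 0], [0, 0, 0.12], 0.7]
    - [[0, 0, 5], [0.003, 0.03, 0.12], 0.7]
    - [[0, 0, 12], [0.01, 0.07, 0.12], 0.7]
    - [[0, 0, 20], [0.015, 0.11, 0.12], 0.7]
    - [[0, 0, 26], [0.02, 0.15, 0.12], 0.7]
    - [[0, 0, 28.9], [0.022, 0.185, 0.12], 0.7]
    - [[0, 0, 28.9], [0.0235, 0.203, 0.12], 0.7]
    - [[0, 0, 28.9], [0.0235, 0.2088, 0.12], 0.7]
    - [[0, 0, 28.9], [0.0235, 0.2088, 0.12], 0.7]
    - [[0, 0, 28.9], [0.0235, 0.2088, 0.12], 0.7]
    - [[0, 0, 28.9], [0.0235, 0.2088, 0.12], 0.7]

```text
time: 16.05
tcp_pos: [0.5199, -0.2426, 0.1737]
tcp_rot: [[0.988, 0.157, 0.0], [0.157, -0.988, -0.0], [-0.0, 0.0, -1.0]]
wrist_force: [-0.9, -0.4, -1.5]
width: 0.344
gripper_force: 59.4
```

Run:
```python
from h import *
w=optics.read_camera('wrist');s=ctrl.get_state()
import pickle;pickle.dump(w,open('w4.pkl','wb'));print(s['tcp_pos'],np.round(s['tcp_rot'],4).tolist())
c=fproj(w,np.r_[N+U*.0437,.084])[0];print(c)
for d in(.0265,.061,.091): print(fproj(w,np.r_[N+U*d,.084])[0])
cv2.imwrite('pics/w4.png',cv2.cvtColor(w['pixels'],cv2.COLOR_RGB2BGR))
```

```text
[ 0.51994222 -0.24245078  0.1737269 ] [[0.9876, 0.157, -0.0], [0.157, -0.9876, -0.0001], [-0.0, 0.0001, -1.0]]
[317.28446193 250.14370841]
[317.29823604 276.62775744]
[317.2695732  222.28640227]
[317.24156377 171.83896428]
```

View pics/w4.png

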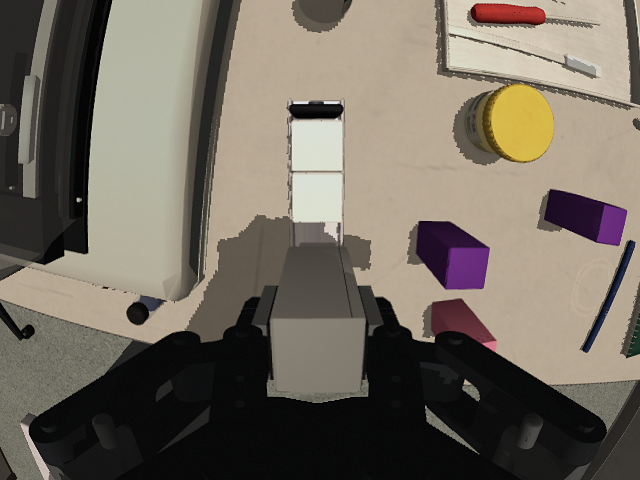

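The wrist picture shows the held box above the gap: its top far edge is near row 318, its foot edge near row 247, and b's near edge near row 222. I'll measure these precisely.

Run:
```python
from h import *
import pickle;w=pickle.load(open('w4.pkl','rb'));g=w['pixels'].astype(int).sum(2)//3
tcp=np.array([.51994,-.24245])
print('col319',[(v,int(g[v,314:324].mean())) for v in list(range(216,230))+list(range(242,252))+list(range(314,322))+list(range(384,400,2))])
print('row250',[(u,int(g[252,u])) for u in list(range(276,292))+list(range(344,358))])
print('row330',[(u,int(g[330,u])) for u in list(range(266,278))+list(range(358,370))])
print('row200',[(u,int(g[200,u])) for u in list(range(285,297))+list(range(338,350))])
for n,u,v,z in(('toptopfar',318,318,.1976),('footfar',319,247,.1176),('footL',286,250,.1176),('footR',351,250,.1176),('b near',317,221.5,.084)):
    P=fray(w,u,v,z)[:2];print(n,'rel tcp U,X',np.round([(P-tcp)@U*1e3,(P-tcp)@X*1e3],1),'row d',np.round((P-N)@U*1e3,1))
```

```text
col319 [(216, 215), (217, 215), (218, 215), (219, 215), (220, 217), (221, 200), (222, 147), (223, 97), (224, 101), (225, 102), (226, 101), (227, 101), (228, 101), (229, 101), (242, 86), (243, 72), (244, 70), (245, 70), (246, 68), (247, 65), (248, 66), (249, 66), (250, 67), (251, 66), (314, 80), (315, 80), (316, 79), (317, 83), (318, 103), (319, 122), (320, 125), (321, 126), (384, 121), (386, 120), (388, 120), (390, 120), (392, 116), (394, 103), (396, 100), (398, 94)]
row250 [(276, 88), (277, 88), (278, 87), (279, 89), (280, 88), (281, 88), (282, 89), (283, 88), (284, 88), (285, 89), (286, 83), (287, 69), (288, 68), (289, 68), (290, 67), (291, 68), (344, 71), (345, 71), (346, 70), (347, 70), (348, 77), (349, 85), (350, 88), (351, 88), (352, 87), (353, 87), (354, 87), (355, 87), (356, 86), (357, 87)]
row330 [(266, 60), (267, 27), (268, 13), (269, 9), (270, 85), (271, 120), (272, 115), (273, 119), (274, 129), (275, 129), (276, 129), (277, 127), (358, 123), (359, 122), (360, 124), (361, 123), (362, 123), (363, 118), (364, 103), (365, 52), (366, 12), (367, 12), (368, 45), (369, 84)]
row200 [(285, 168), (286, 168), (287, 170), (288, 171), (289, 171), (290, 125), (291, 71), (292, 166), (293, 223), (294, 219), (295, 216), (296, 217), (338, 217), (339, 217), (340, 218), (341, 207), (342, 167), (343, 156), (344, 168), (345, 168), (346, 166), (347, 167), (348, 167), (349, 167)]
toptopfar rel tcp U,X [14.3  0.5] row d 56.8
footfar rel tcp U,X [13.3  1.2] row d 55.7
footL rel tcp U,X [ 11.7 -15.7] row d 54.1
footR rel tcp U,X [11.6 17.6] row d 54.1
b near rel tcp U,X [19.   0.2] row d 61.5
```

>>> play_rows:
  series:
    - [[0, 0, 0], [0.0014, -0.0001, -0.01], 0.7]
    - [[0, 0, 0], [0.0014, -0.0001, -0.02], 0.7]
    - [[0, 0, 0], [0.0014, -0.0001, -0.026], 0.7]
    - [[0, 0, 0], [0.0014, -0.0001, -0.026], 0.7]
    - [[0, 0, 0], [0.0014, -0.0001, -0.026], 0.7]

```text
time: 16.73
tcp_pos: [0.5216, -0.2418, 0.1479]
tcp_rot: [[0.987, 0.158, 0.0], [0.158, -0.987, -0.0], [0.0, 0.0, -1.0]]
wrist_force: [0.1, 0.5, -1.8]
width: 0.347
gripper_force: 59.4
```

Run:
```python
from h import *
w=optics.read_camera('wrist');s=ctrl.get_state();g=w['pixels'].astype(int).sum(2)//3
tcp=s['tcp_pos'];print(tcp,'d',(tcp[:2]-N)@U,'x',(tcp[:2]-N)@X,np.round(s['tcp_rot'],4).tolist())
v0=fproj(w,np.r_[N+U*.061,.084])[0];print(v0)
u=int(v0[0]);zt=tcp[2]+.0239;zf=zt-.08
vt=fproj(w,np.r_[tcp[:2]+U*.01515,zt])[0];vf=fproj(w,np.r_[tcp[:2]+U*.01515,zf])[0];print(vt,vf)
for c in(v0[1],vf[1],vt[1]): print([(v,int(g[v,u-6:u+6].mean())) for v in range(int(c)-8,int(c)+9)])
```

```text
[ 0.5217201  -0.24180831  0.14813052] d 0.04428577173797167 x -0.0007027946332560913 [[0.9874, 0.1584, 0.0006], [0.1584, -0.9874, -0.0003], [0.0006, 0.0003, -1.0]]
[318.45001181 236.38675995]
[317.07196672 315.69660181] [317.11367692 243.42145227]
[(228, 218), (229, 218), (230, 218), (231, 218), (232, 218), (233, 218), (234, 219), (235, 207), (236, 146), (237, 99), (238, 103), (239, 104), (240, 104), (241, 104), (242, 104), (243, 104), (244, 104)]
[(235, 207), (236, 146), (237, 99), (238, 103), (239, 104), (240, 104), (241, 104), (242, 104), (243, 104), (244, 104), (245, 101), (246, 87), (247, 64), (248, 66), (249, 67), (250, 68), (251, 67)]
[(307, 80), (308, 80), (309, 81), (310, 80), (311, 81), (312, 81), (313, 81), (314, 81), (315, 81), (316, 81), (317, 84), (318, 101), (319, 123), (320, 128), (321, 128), (322, 128), (323, 127)]
```

>>> play_rows:
  series:
    - [[0, 0, 0], [0.0007, -0.0005, 0], 0.7]
    - [[0, 0, 0], [0.0007, -0.0005, -0.006], 0.7]
    - [[0, 0, 0], [0.0007, -0.0005, -0.012], 0.7]
    - [[0, 0, 0], [0.0007, -0.0005, -0.018], 0.7]
    - [[0, 0, 0], [0.0007, -0.0005, -0.024], 0.7]
    - [[0, 0, 0], [0.0007, -0.0005, -0.024], 0.7]
    - [[0, 0, 0], [0.0007, -0.0005, -0.024], 0.7]

```text
time: 17.65
tcp_pos: [0.5222, -0.2423, 0.1238]
tcp_rot: [[0.987, 0.158, 0.0], [0.158, -0.987, -0.0], [0.0, 0.0, -1.0]]
wrist_force: [0.4, -0.6, -1.2]
width: 0.35
gripper_force: 59.4
```

>>> play_rows:
  series:
    - [[0, 0, 0], [0, 0, -0.008], 0.7]
    - [[0, 0, 0], [0, 0, -0.016], 0.7]
    - [[0, 0, 0], [0, 0, -0.024], 0.7]
    - [[0, 0, 0], [0, 0, -0.03], 0.7]
    - [[0, 0, 0], [0, 0, -0.03], 0.7]

```text
time: 18.27
tcp_pos: [0.5217, -0.242, 0.093]
tcp_rot: [[0.987, 0.158, -0.001], [0.158, -0.987, 0.001], [-0.001, -0.001, -1.0]]
wrist_force: [-0.3, -0.4, -0.6]
width: 0.349
gripper_force: 59.4
```

>>> play_rows:
  series:
    - [[0, 0, 0], [0, 0, -0.008], 0.7]
    - [[0, 0, 0], [0, 0, -0.016], 0.7]
    - [[0, 0, 0], [0, 0, -0.024], 0.7]
    - [[0, 0, 0], [0, 0, -0.03], 0.7]
    - [[0, 0, 0], [0, 0, -0.03], 0.7]
    - [[0, 0, 0], [0, 0, -0.03], 0.7]

```text
time: 19.02
tcp_pos: [0.5223, -0.2423, 0.064]
tcp_rot: [[0.987, 0.158, 0.0], [0.158, -0.987, -0.0], [0.0, 0.0, -1.0]]
wrist_force: [0.5, -0.1, -0.5]
width: 0.345
gripper_force: 59.4
```

>>> play_rows:
  series:
    - [[0, 0, 0], [0, 0, -0.0015], 0.7]
    - [[0, 0, 0], [0, 0, -0.0028], 0.7]
    - [[0, 0, 0], [0, 0, -0.0028], 0.7]
    - [[0, 0, 0], [0, 0, -0.0028], 0.7]

```text
time: 19.52
tcp_pos: [0.5222, -0.2423, 0.061]
tcp_rot: [[0.987, 0.158, 0.0], [0.158, -0.987, -0.0], [0.0, 0.0, -1.0]]
wrist_force: [0.7, -0.1, -0.9]
width: 0.348
gripper_force: 59.4
```

>>> play_rows:
  series:
    - [[0, 0, 0], [0, 0, -0.0005], 0.7]
    - [[0, 0, 0], [0, 0, -0.0005], 0.7]
    - [[0, 0, 0], [0, 0, -0.0005], 0.7]

```text
time: 19.9
tcp_pos: [0.5222, -0.2423, 0.0605]
tcp_rot: [[0.987, 0.158, 0.0], [0.158, -0.987, -0.0], [0.0, 0.0, -1.0]]
wrist_force: [-0.0, 0.7, 0.3]
width: 0.348
gripper_force: 59.4
```

>>> play_rows:
  series:
    - [[0, 0, 0], [0, 0, -0.0003], 0.7]
    - [[0, 0, 0], [0, 0, -0.0003], 0.7]
    - [[0, 0, 0], [0, 0, -0.0003], 0.7]

```text
time: 20.27
tcp_pos: [0.5221, -0.2423, 0.0602]
tcp_rot: [[0.987, 0.158, -0.0], [0.158, -0.987, 0.0], [-0.0, -0.0, -1.0]]
wrist_force: [-0.2, 0.1, -0.7]
width: 0.344
gripper_force: 59.4
```

>>> play_rows:
  series:
    - [[0, 0, 0], [0, 0, -0.0003], 0.7]
    - [[0, 0, 0], [0, 0, -0.0003], 0.7]
    - [[0, 0, 0], [0, 0, -0.0003], 0.7]

```text
time: 20.65
tcp_pos: [0.5222, -0.2423, 0.0601]
tcp_rot: [[0.987, 0.158, 0.0], [0.158, -0.987, -0.0], [0.0, 0.0, -1.0]]
wrist_force: [-1.1, 0.4, 3.2]
width: 0.352
gripper_force: 59.6
```

```bash
python3 -c "
from h import *
for i in range(3): optics.read_camera('top'); s=ctrl.get_state(); print(np.round(s['wrist_force'],2),s['tcp_pos'])"
```

```text
[-1.14  1.42  2.57] [ 0.52217736 -0.24223621  0.06016077]
[-1.5   1.06  1.39] [ 0.52216848 -0.24224823  0.06015476]
[-1.32  1.35  1.53] [ 0.52219012 -0.24223556  0.0601628 ]
```

The box stands on the bed, so I'll release, rise, and move behind the red plate with the fingers shut.

>>> play_rows:
  series:
    - [[0, 0, 0], [0, 0, 0], 0.6]
    - [[0, 0, 0], [0, 0, 0], 0.45]
    - [[0, 0, 0], [0, 0, 0], 0.35]
    - [[0, 0, 0], [0, 0, 0.02], 0.35]
    - [[0, 0, 0], [0, 0, 0.06], 0.35]
    - [[0, 0, 0], [0, 0, 0.1], 0.5]
    - [[0, 0, 0], [0, 0, 0.12], 0.5]
    - [[0, 0, 0], [0, 0, 0.12], 0.5]
    - [[0, 0, 0], [0, 0, 0.12], 0.5]

```text
time: 21.92
tcp_pos: [0.5215, -0.242, 0.1787]
tcp_rot: [[0.987, 0.158, -0.002], [0.158, -0.987, 0.001], [-0.002, -0.001, -1.0]]
wrist_force: [0.2, 0.1, 0.1]
width: 0.5
gripper_force: 0.0
```

Run:
```python
from h import *
w=optics.read_camera('wrist');s=ctrl.get_state();g=w['pixels'].astype(int).sum(2)//3
print(s['tcp_pos'])
for x in(-.008,.008):
  r=[]
  for d in np.arange(-.04,.125,.001):
    u,v=fproj(w,np.r_[N+U*d+X*x,.084])[0]; r.append((int(round(d*1000)),int(g[int(round(v)),int(round(u))])))
  print([a for i,a in enumerate(r) if 0<i<len(r)-1 and abs(r[i+1][1]-r[i-1][1])>14])
```

```text
[ 0.52128919 -0.24185783  0.17827304]
[(-34, 163), (-33, 136), (26, 111), (27, 76), (29, 78), (30, 118), (56, 122), (57, 223), (58, 221), (59, 118), (61, 114), (62, 216), (89, 216), (90, 195), (92, 188), (93, 214), (120, 213), (121, 180), (122, 125), (123, 38)]
[(-34, 166), (-33, 199), (-22, 215), (-21, 109), (26, 109), (27, 75), (29, 70), (30, 116), (48, 122), (49, 218), (58, 217), (59, 118), (60, 107), (61, 136), (62, 214), (89, 217), (90, 122), (91, 162), (92, 191), (93, 213), (120, 212), (121, 177), (122, 124), (123, 36)]
```

>>> play_rows:
  series:
    - [[0, 0, 0], [-0.05, -0.008, 0], 1.0]
    - [[0, 0, 0], [-0.1053, -0.017, 0], 1.0]
    - [[0, 0, 0], [-0.1053, -0.017, 0], 1.0]
    - [[0, 0, 0], [-0.1053, -0.017, -0.05], 1.0]
    - [[0, 0, 0], [-0.1053, -0.017, -0.1], 1.0]
    - [[0, 0, 0], [-0.1053, -0.017, -0.13], 1.0]
    - [[0, 0, 0], [-0.1053, -0.017, -0.131], 1.0]
    - [[0, 0, 0], [-0.1053, -0.017, -0.131], 1.0]

```text
time: 22.98
tcp_pos: [0.4177, -0.2595, 0.0493]
tcp_rot: [[0.987, 0.159, 0.001], [0.159, -0.987, -0.0], [0.001, 0.0, -1.0]]
wrist_force: [0.3, -0.6, 0.1]
width: 0.0
gripper_force: 0.0
```

>>> play_rows:
  series:
    - [[0, 0, 0], [0.003, 0.0005, 0], 1.0]
    - [[0, 0, 0], [0.006, 0.001, 0], 1.0]
    - [[0, 0, 0], [0.008, 0.0013, 0], 1.0]
    - [[0, 0, 0], [0.009, 0.0014, 0], 1.0]
    - [[0, 0, 0], [0.01, 0.0016, 0], 1.0]
    - [[0, 0, 0], [0.011, 0.0017, 0], 1.0]
    - [[0, 0, 0], [0.012, 0.0019, 0], 1.0]

```text
time: 23.85
tcp_pos: [0.4286, -0.2573, 0.0488]
tcp_rot: [[0.987, 0.158, -0.001], [0.158, -0.987, -0.0], [-0.001, -0.0, -1.0]]
wrist_force: [-1.5, -0.7, 2.2]
width: 0.001
gripper_force: 1.1
```

>>> play_rows:
  series:
    - [[0, 0, 0], [0.0008, 0.0001, 0], 1.0]
    - [[0, 0, 0], [0.0016, 0.0003, 0], 1.0]
    - [[0, 0, 0], [0.0024, 0.0004, 0], 1.0]

```text
time: 24.22
tcp_pos: [0.431, -0.257, 0.0488]
tcp_rot: [[0.987, 0.158, -0.001], [0.158, -0.987, -0.0], [-0.001, -0.0, -1.0]]
wrist_force: [-2.1, -0.3, 1.4]
width: -0.005
gripper_force: 1.4
```

>>> play_rows:
  series:
    - [[0, 0, 0], [0.0008, 0.0001, 0], 1.0]
    - [[0, 0, 0], [0.0016, 0.0003, 0], 1.0]
    - [[0, 0, 0], [0.0024, 0.0004, 0], 1.0]

```text
time: 24.6
tcp_pos: [0.4333, -0.2566, 0.0488]
tcp_rot: [[0.987, 0.158, -0.001], [0.158, -0.987, -0.0], [-0.001, 0.0, -1.0]]
wrist_force: [-4.0, -0.9, 2.5]
width: -0.0
gripper_force: 2.1
```

>>> play_rows:
  series:
    - [[0, 0, 0], [0.0006, 0.0001, 0], 1.0]
    - [[0, 0, 0], [0.0012, 0.0002, 0], 1.0]

```text
time: 24.85
tcp_pos: [0.4346, -0.2564, 0.0488]
tcp_rot: [[0.987, 0.158, -0.001], [0.158, -0.987, 0.0], [-0.0, -0.0, -1.0]]
wrist_force: [-4.2, -2.0, 1.1]
width: -0.0
gripper_force: 1.9
```

>>> play_rows:
  series:
    - [[0, 0, 0], [0.0006, 0.0001, 0], 1.0]
    - [[0, 0, 0], [0.0012, 0.0002, 0], 1.0]

```text
time: 25.1
tcp_pos: [0.4361, -0.2561, 0.0488]
tcp_rot: [[0.987, 0.158, -0.0], [0.158, -0.987, 0.0], [-0.0, -0.0, -1.0]]
wrist_force: [-2.9, -1.9, 0.2]
width: 0.0
gripper_force: 1.8
```

>>> play_rows:
  series:
    - [[0, 0, 0], [0.0005, 0.0001, 0], 1.0]
    - [[0, 0, 0], [0.001, 0.0002, 0], 1.0]

```text
time: 25.35
tcp_pos: [0.4371, -0.256, 0.0488]
tcp_rot: [[0.987, 0.158, -0.0], [0.158, -0.987, -0.0], [-0.0, 0.0, -1.0]]
wrist_force: [-2.9, -1.6, -0.1]
width: -0.005
gripper_force: 1.7
```

>>> play_rows:
  series:
    - [[0, 0, 0], [0.0005, 0.0001, 0], 1.0]
    - [[0, 0, 0], [0.0008, 0.0001, 0], 1.0]

```text
time: 25.6
tcp_pos: [0.4379, -0.2559, 0.0488]
tcp_rot: [[0.987, 0.158, -0.0], [0.158, -0.987, 0.0], [-0.0, -0.0, -1.0]]
wrist_force: [-2.8, -2.4, -0.6]
width: -0.002
gripper_force: 1.6
```

>>> play_rows:
  series:
    - [[0, 0, 0], [0.0004, 0.0001, 0], 1.0]
    - [[0, 0, 0], [0.0008, 0.0001, 0], 1.0]

```text
time: 25.85
tcp_pos: [0.438, -0.2558, 0.0488]
tcp_rot: [[0.987, 0.158, -0.001], [0.158, -0.987, -0.0], [-0.001, -0.0, -1.0]]
wrist_force: [-5.7, -1.8, 1.2]
width: 0.005
gripper_force: 2.9
```

>>> play_rows:
  series:
    - [[0, 0, 0], [0.0002, 0, 0], 1.0]
    - [[0, 0, 0], [0.0002, 0, 0], 1.0]

```text
time: 26.1
tcp_pos: [0.438, -0.2558, 0.0488]
tcp_rot: [[0.987, 0.158, -0.002], [0.158, -0.987, -0.0], [-0.002, -0.0, -1.0]]
wrist_force: [-5.3, -2.1, 1.6]
width: 0.0
gripper_force: 2.9
```

>>> play_rows:
  series:
    - [[0, 0, 0], [0.0002, 0, 0], 1.0]
    - [[0, 0, 0], [0.0002, 0, 0], 1.0]

```text
time: 26.35
tcp_pos: [0.438, -0.2558, 0.0488]
tcp_rot: [[0.987, 0.158, -0.002], [0.158, -0.987, -0.0], [-0.002, -0.0, -1.0]]
wrist_force: [-5.3, -2.1, 0.4]
width: -0.002
gripper_force: 3.1
```

>>> play_rows:
  series:
    - [[0, 0, 0], [0.0003, 0, 0], 1.0]
    - [[0, 0, 0], [0.0003, 0, 0], 1.0]
    - [[0, 0, 0], [0.0003, 0, 0], 1.0]

```text
time: 26.72
tcp_pos: [0.438, -0.2558, 0.0488]
tcp_rot: [[0.987, 0.158, -0.003], [0.158, -0.987, -0.0], [-0.003, -0.0, -1.0]]
wrist_force: [-8.2, -2.0, 2.0]
width: -0.001
gripper_force: 3.5
```

>>> play_rows:
  series:
    - [[0, 0, 0], [0.0003, 0.0001, 0], 1.0]
    - [[0, 0, 0], [0.0003, 0.0001, 0], 1.0]
    - [[0, 0, 0], [0.0003, 0.0001, 0], 1.0]

```text
time: 27.1
tcp_pos: [0.438, -0.2558, 0.0488]
tcp_rot: [[0.988, 0.158, -0.003], [0.158, -0.988, -0.0], [-0.003, -0.0, -1.0]]
wrist_force: [-8.4, -3.2, 3.3]
width: -0.001
gripper_force: 3.9
```

>>> play_rows:
  series:
    - [[0, 0, 0], [0.0003, 0, 0], 1.0]
    - [[0, 0, 0], [0.0003, 0, 0], 1.0]
    - [[0, 0, 0], [0.0003, 0, 0], 1.0]

```text
time: 27.48
tcp_pos: [0.438, -0.2558, 0.0488]
tcp_rot: [[0.988, 0.157, -0.004], [0.157, -0.988, -0.0], [-0.004, -0.0, -1.0]]
wrist_force: [-7.3, -2.7, 2.9]
width: -0.0
gripper_force: 4.3
```

Run:
```python
from h import *
f=[]
for i in range(4): p=optics.read_camera('wrist'); s=ctrl.get_state(); f.append(s['wrist_force'])
print(np.round(f,1).tolist())
w=p;g=w['pixels'].astype(int).sum(2)//3
for x in(-.008,.008):
  r=[]
  for d in np.arange(-.04,.14,.001):
    u,v=fproj(w,np.r_[N+U*d+X*x,.084])[0]; r.append((int(round(d*1000)),int(g[int(round(np.clip(v,0,479))),int(round(u))])))
  print([a for i,a in enumerate(r) if 0<i<len(r)-1 and abs(r[i+1][1]-r[i-1][1])>14])
```

```text
[[-8.2, -2.4, 3.1], [-8.0, -3.3, 3.3], [-8.1, -2.8, 3.4], [-8.5, -1.4, 3.3]]
[(-25, 12), (-24, 35), (-23, 110), (-13, 103), (-12, 198), (4, 199), (5, 100), (6, 75), (7, 196), (34, 198), (35, 174), (36, 59), (37, 196)]
[(-25, 11), (-24, 54), (-23, 106), (-16, 107), (-15, 203), (4, 199), (5, 174), (6, 78), (7, 196), (34, 197), (35, 174), (36, 59), (37, 195)]
```

>>> play_rows:
  series:
    - [[0, 0, 0], [0.0004, 0.0001, 0], 1.0]
    - [[0, 0, 0], [0.0004, 0.0001, 0], 1.0]
    - [[0, 0, 0], [0.0004, 0.0001, 0], 1.0]

```text
time: 28.05
tcp_pos: [0.438, -0.2558, 0.0488]
tcp_rot: [[0.988, 0.157, -0.004], [0.157, -0.988, -0.001], [-0.005, -0.0, -1.0]]
wrist_force: [-9.0, -3.2, 3.7]
width: 0.0
gripper_force: 4.8
```

>>> play_rows:
  series:
    - [[0, 0, 0], [0.0003, 0, 0], 1.0]
    - [[0, 0, 0], [0.0003, 0, 0], 1.0]
    - [[0, 0, 0], [0.0003, 0, 0], 1.0]

```text
time: 28.42
tcp_pos: [0.438, -0.2558, 0.0489]
tcp_rot: [[0.988, 0.157, -0.005], [0.157, -0.988, -0.001], [-0.005, -0.0, -1.0]]
wrist_force: [-9.9, -3.4, 5.0]
width: 0.004
gripper_force: 5.2
```

>>> play_rows:
  series:
    - [[0, 0, 0], [0.0003, 0, 0], 1.0]
    - [[0, 0, 0], [0.0003, 0, 0], 1.0]
    - [[0, 0, 0], [0.0003, 0, 0], 1.0]

```text
time: 28.8
tcp_pos: [0.438, -0.2558, 0.0489]
tcp_rot: [[0.988, 0.157, -0.006], [0.157, -0.988, -0.001], [-0.006, -0.0, -1.0]]
wrist_force: [-10.5, -2.9, 4.8]
width: -0.004
gripper_force: 5.6
```

>>> play_rows:
  series:
    - [[0, 0, 0], [-0.001, -0.0002, 0], 1.0]
    - [[0, 0, 0], [-0.003, -0.0005, 0], 1.0]
    - [[0, 0, 0], [-0.01, -0.0016, 0], 1.0]
    - [[0, 0, 0], [-0.025, -0.004, 0], 1.0]
    - [[0, 0, 0], [-0.025, -0.004, 0.05], 1.0]
    - [[0, 0, 0], [-0.025, -0.004, 0.1], 1.0]
    - [[0, 0, 0], [-0.005, 0, 0.16], 1.0]
    - [[0, 0, 0], [0.035, 0.006, 0.16], 1.0]
    - [[0, 0, 0], [0.055, 0.01, 0.16], 1.0]
    - [[0, 0, 0], [0.055, 0.01, 0.16], 1.0]
    - [[0, 0, 0], [0.055, 0.01, 0.16], 1.0]

```text
time: 30.18
tcp_pos: [0.4949, -0.2455, 0.2086]
tcp_rot: [[0.987, 0.158, -0.001], [0.158, -0.987, 0.001], [-0.001, -0.001, -1.0]]
wrist_force: [0.4, -0.3, -0.0]
width: 0.001
gripper_force: 0.0
```

Run:
```python
from h import *
w=optics.read_camera('wrist');s=ctrl.get_state();g=w['pixels'].astype(int).sum(2)//3
print(s['tcp_pos'],s['time'],fproj(w,np.r_[N+U*.13,.084]))
for x in(-.008,.008):
  r=[]
  for d in np.arange(-.04,.14,.0005):
    u,v=fproj(w,np.r_[N+U*d+X*x,.084])[0]; r.append((round(d*1000,1),int(g[int(round(np.clip(v,0,479))),int(round(u))])))
  print([a for i,a in enumerate(r) if 0<i<len(r)-1 and abs(r[i+1][1]-r[i-1][1])>14])
```

```text
[ 0.49477852 -0.24559697  0.20862703] 30.225 [[319.30036137  72.59249955]]
[(np.float64(-19.5), 48), (np.float64(-19.0), 64), (np.float64(-18.5), 64), (np.float64(-18.0), 132), (np.float64(5.5), 109), (np.float64(6.5), 101), (np.float64(7.0), 128), (np.float64(24.5), 122), (np.float64(25.0), 224), (np.float64(35.0), 208), (np.float64(35.5), 165), (np.float64(36.5), 173), (np.float64(37.0), 213), (np.float64(65.5), 221), (np.float64(66.0), 178), (np.float64(66.5), 167), (np.float64(67.0), 222), (np.float64(95.0), 221), (np.float64(95.5), 186), (np.float64(96.0), 119), (np.float64(96.5), 119), (np.float64(97.0), 150), (np.float64(97.5), 226), (np.float64(125.5), 215), (np.float64(126.0), 119), (np.float64(126.5), 119), (np.float64(127.0), 26), (np.float64(128.5), 11), (np.float64(129.0), 78), (np.float64(129.5), 182)]
[(np.float64(-18.5), 62), (np.float64(-18.0), 128), (np.float64(5.5), 107), (np.float64(6.5), 98), (np.float64(7.0), 127), (np.float64(14.0), 120), (np.float64(14.5), 159), (np.float64(15.0), 226), (np.float64(35.0), 208), (np.float64(35.5), 160), (np.float64(36.0), 160), (np.float64(36.5), 183), (np.float64(37.0), 221), (np.float64(65.5), 220), (np.float64(66.0), 173), (np.float64(66.5), 164), (np.float64(67.0), 223), (np.float64(95.0), 220), (np.float64(95.5), 183), (np.float64(96.0), 137), (np.float64(96.5), 137), (np.float64(97.0), 186), (np.float64(97.5), 224), (np.float64(125.5), 215), (np.float64(126.0), 116), (np.float64(126.5), 116), (np.float64(127.0), 26), (np.float64(128.5), 11), (np.float64(129.0), 87), (np.float64(129.5), 181)]
```

The seams are evenly spaced at 6, 36, 66, 96 and 126 mm, so all five are tight against the far end. The arm is clear, so I'm handing in.

```bash
python3 -c "
from station import ctrl
print(ctrl.sign_off())"
```

```text
the job is handed in; nothing more can be done
None
```

I handed the job in at about 30 s of the 72 s limit: the fifth box stands between b and c, and a push peaking at about 11 N on the plate left all five evenly spaced and tight against the black far end; sign-off returned no verdict.

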